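Push the spray can into its stall and bolt it in

ROBOT

A 7-joint arm with a two-finger parallel gripper is mounted at the origin on the work surface; the furniture and walls round the work are solid. World frame = base frame: x ahead of the robot, y to its left, z up, the work surface at z = 0. Lengths are in m, angles in rad, forces in N, time in s.
With the tool pointing down it reaches from about 0.4 to 0.85 m from the base axis. Payload 10.4 kg.
Tool frame: the origin (TCP) lies between the finger pads, 19 mm behind the fingertips; this is the grasp point; z points along the fingers, y is the line along which they close (so a half turn about z gives the same grasp; the last joint's range is limited). The gripper opens to 85 mm and grips with 20 to 120 N. Pads are 22 mm wide; open, the fingers measure 114 mm over their backs; the gripper's body (76 mm by 85 mm) begins 54 mm behind the grasp point. The pads swing forward as they close: fully open they stand 13 mm farther back than shut.
Start: joints at [-1.371, 0.332, -0.065, 1.46, 0.022, 1.35, -0.088], TCP at [0.138, 0.61, 0.25] pointing down, gripper open.
Joint ranges: [-2.6, 2.6], [-0.5, 2.12], [-1.47, 1.34], [0.16, 2.42], [-1.27, 4.41], [0.06, 2.06], [-2.6, 2.6]. Speed limits (rad/s): [2.22, 2.22, 2.79, 2.79, 3.14, 3.14, 3.14].

INTERFACE

Orientations are given as a unit quaternion [x, y, z, w].
In Python, from workcell import get_obs, camera, hand_in gives the robot as it stands. The module is installed in compiled form; this text tells all that it offers.
- The arm moves only by the tool move_arm, never from a script. Its argument "plan" is a list of rows, each an object with "delta_pos": the shift along the tool's x, y, z in m, a list of three; "turn": the turn, a rotation vector about the tool's x, y, z in rad, a list of three; "fingers": the closure, from 0 (fully open) to 1 (shut). A call has 1 to 12 rows; each row is the pose to reach, as a shift and turn from the pose commanded when the call began, along the tool's axes at that moment; what a row does not reach only later rows make up. A row lasts 1/8 s, in which the tool goes at most 62.5 mm and 10.7 degrees, less where a joint would pass 70% of its speed; a pose out of reach is approached as far as the arm can. A call with a gripper value outside its range is refused whole. The fingers move at their own pace and stop on an object; "force" is the grip in N (left out, the last holds). Time passes only in rows, so rows that repeat a pose let the fingers close. It gives the time, the measured TCP pose, the force, the opening and the grip force at its end, in the units of the state.
- get_obs(): the state, without advancing time (a new reading comes with each control period).
- camera(name): name is "scene" or "top"; returns a dict with "color" (480x640x3 uint8, red, green, blue), "range_z" (480x640 float32, m along the optical axis (not along the pixel's ray), 0 where there is no reading), "fx", "fy", "cx", "cy" (pixels), "R" (3x3) and "t" (3): a world point X has camera coordinates R X + t. Camera axes: x right, y down, z forward; pixel columns grow to the right and rows downward; lengths in m; the calibration is good to about 2 mm. A picture is of the moment at which its call begins.
- hand_in(): hands the job in; it is judged then, once.
The state is a dict: "clock": time; "joint_pos": joint angles; "joint_velocities": joint speeds; "tau": joint torques, N m; "position": TCP position; "ee_rot": TCP orientation; "ft_force": force on the tool from outside, world axes, zero at the start; "torque": the same for the moment, N m; "grip_width": opening from 0.0 (shut) to 1.0 (fully open); "grasp_force": force on a finger pad.
Only numpy, scipy, OpenCV 4.12 (cv2) and the standard library are available. Lean on these libraries where they do the work, as an engineer would, in place of code of your own. Each camera call takes 0.05 s, during which the arm holds its last target. There are 200 camera calls.

TASK

On the low plywood work platform, put the tall spray can away in its low wooden stall: push it along the platform, touching it only low down so that it slides upright and is neither lifted nor tipped, until it stands against the back of the stall. Then slide the steel bolt all the way across behind it. Leave the stain tin and the sanding block where they are.

Things in the scene. Friction and masses are not known exactly. Their poses are not given: they have to be found in the camera images.
- platform: low plywood platform fixed on the bench, on which the work is done: 400 mm (x) by 740 mm (y), its flat top 92 mm above the bench (z = 0.092). Origin: centre of its underside, on the bench; axes as the world's.
- spray_can: tall narrow aerosol can, white with a red cap: 53 mm in diameter (radius 26 mm), 209 mm tall, about 0.4 kg, standing upright and loose on the platform. Origin: centre of its underside; z up. Pushed higher than about 35 mm from its foot it may topple.
- stall: low U-shaped plywood stall, fixed, without floor (the can slides on the platform). Origin: on the platform, where the can's origin is when fully home. x: level, direction in which the can is pushed in; y: level, to the left of that push, the side where the bolt waits; z up. Back stop: face at x = +27 mm, 112 mm wide, 70 mm high. Walls 12 mm thick, 24 mm high, to x = -63 mm, then flaring.
- stall_home (a point): same point as the stall's origin: where the can's origin is when fully home. The side walls here are 64 mm apart inside (y = -32 to +32 mm).
- stall_mouth (a point): middle of the stall's open mouth, on the platform, at x = -106 mm in the stall frame; the flared walls are about 100 mm apart inside here
- stall_staple (a point): centre of the top of the small steel staple (46 mm above the platform, 29 x 12 mm) on the right-hand wall, under which the bolt's tip goes; x = -38, y = -38 mm in the stall frame. On the left-hand side a wooden bearer, 24 mm high, x = -60 to -16 mm, runs to y = +203 mm and carries the bolt in a steel channel (top 33 mm above the platform).
- bolt (a joint): travel of the flat steel bolt in m: 0 = drawn back, mouth free; 0.095 = stop, right across the mouth and under the staple. It moves along the stall's -y, stays where it is left, and needs about 2 to 4 N. The bar is 13 mm wide (centre at x = -38 mm), 25 to 37 mm above the platform, passing over the walls, just behind a can that is home (a can not home blocks it).
- bolt_grip (a point): centre of the top of the bolt's upright steel grip plate, 78 mm above the platform. The plate is 13 mm thick along the stall's x and 26 mm wide along y, free from 37 to 78 mm height. With the bolt fully across it stands at y = +85 mm in the stall frame, drawn back at y = +180 mm; x = -38 mm. Site axes as the stall's.
- stain_tin: bystander on the platform: round lever-lid tin, 75 mm across, 100 mm tall; origin at centre of underside; do not disturb
- sanding: bystander on the platform: brown sanding block, 64 x 112 x 34 mm, lying flat; origin at centre of underside; do not disturb
Mind the look-alikes: they are no part of the job. Leave any blue look-alike of the spray_can alone.

How it is judged:
By the outcome, as a careful person would: the job done as asked, in the order asked, and still so for the second after the job is handed in, with the robot touching nothing.
It also fails if it takes over 59 s, if anything falls off the work surface, if the arm or the gripper's body presses on something with over 40 N, if the wrist force passes 120 N, or if a joint passes its speed limit or range.

## Working session

There is one attempt and no reset: what is moved stays moved. The work goes in short steps, Python scripts to look and compute and a tool call to move; the robot and the scene stay as the last step left them, time stands still between calls to the robot, and variables do not carry over. Pictures are saved under pics/ and viewed, at most 10 in all, crops included, and the job is handed in when it is done.

Besides the shell and the picture viewer there is one more tool, called after "Call:" as name(argument=value, ...) on one line, values as JSON. move_arm: Moves the arm, as the interface text tells. Its arguments: {"type":"object","properties":{"plan":{"type":"array","items":{"type":"object","properties":{"delta_pos":{"type":"array","items":{"type":"number"}},"turn":{"type":"array","items":{"type":"number"}},"fingers":{"type":"number"}}}},"force":{"type":"number"}},"required":["plan"]}

```bash
mkdir -p pics; cat > h.py <<'E'
import numpy as np, cv2
from workcell import get_obs, camera
def pts(c):
    v,u=np.mgrid[:480,:640]; z=c["range_z"].astype(float)
    P=np.stack([(u-c["cx"])/c["fx"]*z,(v-c["cy"])/c["fy"]*z,z],-1)
    return (P-c["t"])@c["R"]   # R^T (P-t)
E
python3 - <<'E'
from h import *
o=get_obs(); print(o)
for n in("top","scene"):
    c=camera(n); cv2.imwrite(f"pics/{n}1.png",c["color"][...,::-1]); np.savez(f"{n}1.npz",**c); print(n,c["fx"],-c["R"].T@c["t"])
E
```

```text
{'clock': 0.0, 'joint_pos': array([-1.37062828,  0.33286256, -0.06467944,  1.46096385,  0.02156215,
        1.34987357, -0.08851257]), 'joint_velocities': array([-0.00050833, -0.00116173,  0.0005981 ,  0.0001241 ,  0.00049608,
        0.0004489 , -0.00136336]), 'tau': array([-4.22671328e-04, -6.25443435e+01,  4.87813528e-02, -3.91625583e+01,
        1.61670672e-02,  9.45943786e-03,  5.73274019e-05]), 'position': array([0.13800798, 0.60921264, 0.24921089]), 'ee_rot': array([ 1.11163202e-01,  9.93801913e-01, -7.04305375e-04, -6.08835148e-05]), 'ft_force': array([-0.72996643,  0.40822395,  0.68053225]), 'torque': array([0.01774323, 0.0056329 , 0.06928568]), 'grasp_force': 0.0, 'grip_width': 1.00148991618046}
top 459.8567343224991 [ 0.34745408 -0.05347021  1.31022374]
scene 475.6730734325658 [-0.17122658 -0.4492635   1.1002229 ]
```

View pics/top1.png

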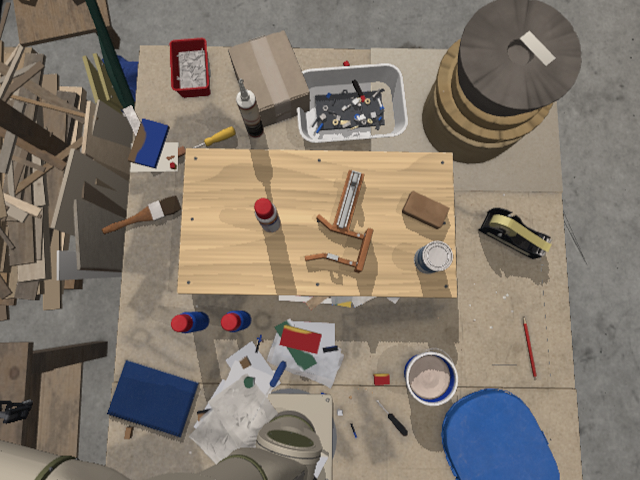

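View pics/scene1.png

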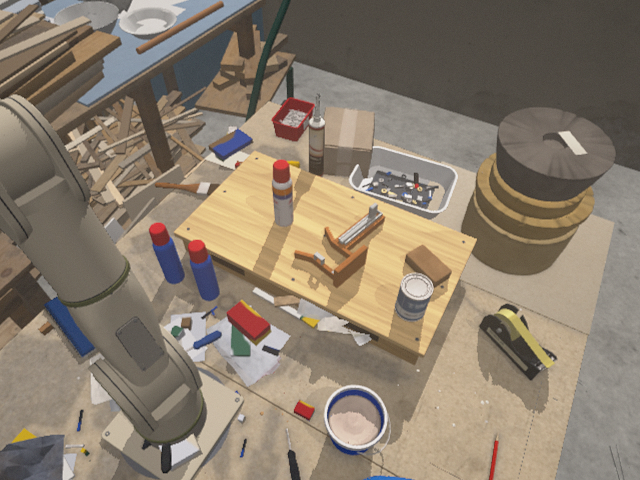

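The top view shows the white can with a red cap on the platform at about (265,211). The stall is at about (345,245), its mouth facing left (+y), with the bolt channel at (350,195). The tin is at (435,256) and the block at (425,208). The other spray-can candidates are the two blue-bodied ones at (188,322) and (236,321), which stand on the bench. The white one on the platform fits the description, and I'll confirm it in a crop while measuring.

```bash
python3 - <<'E'
from h import *
c=dict(np.load("top1.npz")); P=pts(c); s=dict(np.load("scene1.npz")); Q=pts(s)
im=c["color"]
# platform top height
print("plat z",np.median(P[270:285,200:280,2]), "scene",np.median(Q[215:240,215:250,2]))
def circ(p): 
    (x,y),r=cv2.minEnclosingCircle(p[:,:2].astype(np.float32)); return x,y,r
# can: points tall, on platform region
for n,p in(("top",P.reshape(-1,3)),("scene",Q.reshape(-1,3))):
    m=(abs(p[:,0]-.5)<.25)&(abs(p[:,1]-.09)<.12)
    q=p[m&(p[:,2]>.25)&(p[:,2]<.33)]; print(n,"cap",len(q),q.mean(0),q[:,2].max(),circ(q))
    q=p[m&(p[:,2]>.11)&(p[:,2]<.25)]
    if len(q)>20:
        from scipy.optimize import least_squares
        r=least_squares(lambda a:np.hypot(q[:,0]-a[0],q[:,1]-a[1])-.0265,[.5,.09],loss="soft_l1",f_scale=.002); print("  body fit",len(q),r.x,np.median(abs(r.fun)))
# stall: backstop top z~.162
for n,p in(("top",P.reshape(-1,3)),("scene",Q.reshape(-1,3))):
    m=(p[:,0]>.25)&(p[:,0]<.65)&(p[:,1]<.0)&(p[:,1]>-.22)
    q=p[m&(abs(p[:,2]-.162)<.006)]; 
    print(n,"back",len(q),cv2.minAreaRect((q[:,:2]*1000).astype(np.float32)),np.median(q[:,2]))
# height map picture in world top-down, 2px/mm? 
W=np.zeros((600,700,3),np.uint8)
for p,col in((P,c["color"]),(Q,s["color"])):
    p=p.reshape(-1,3);k=col.reshape(-1,3)
    m=(p[:,2]>.105)&(p[:,2]<.2)&(p[:,0]>.28)&(p[:,0]<.66)&(p[:,1]>-.35)&(p[:,1]<.1)
    for a,b in zip(p[m],k[m]): cv2.circle(W,(int((.1-a[1])*1500),int((.66-a[0])*1500)),2,tuple(int(x) for x in b[::-1]),-1)
cv2.imwrite("pics/map.png",W)
a=cv2.resize(im[140:300,240:400][...,::-1],(560,560),interpolation=cv2.INTER_CUBIC)
b=cv2.resize(s["color"][150:310,260:400][...,::-1],None,fx=3.5,fy=3.5,interpolation=cv2.INTER_CUBIC)
W2=np.hstack([cv2.resize(a,(400,400)),cv2.resize(b,(400,457))[:400]]); cv2.imwrite("pics/crop.png",W2)
E
```

```text
plat z 0.09128636495540543 scene 0.08996265876278937
top cap 341 [0.56869362 0.05576286 0.29324634] 0.3039423414448367 (0.5718774795532227, 0.0572165809571743, 0.021962512284517288)
  body fit 717 [0.35247367 0.11858168] 0.02976965211020344
scene cap 369 [0.56161827 0.04948625 0.28366102] 0.3027268510923383 (0.5682035088539124, 0.05327147990465164, 0.0223959069699049)
  body fit 1456 [0.51493116 0.05841638] 0.041356428023722865
top back 274 ((497.5792236328125, -186.9760284423828), (16.1662654876709, 111.14606475830078), 74.72847747802734) 0.1604939427570093
scene back 240 ((493.3243408203125, -190.61834716796875), (16.67231559753418, 112.33787536621094), 73.86676788330078) 0.15975708633242647
```

View pics/map.png

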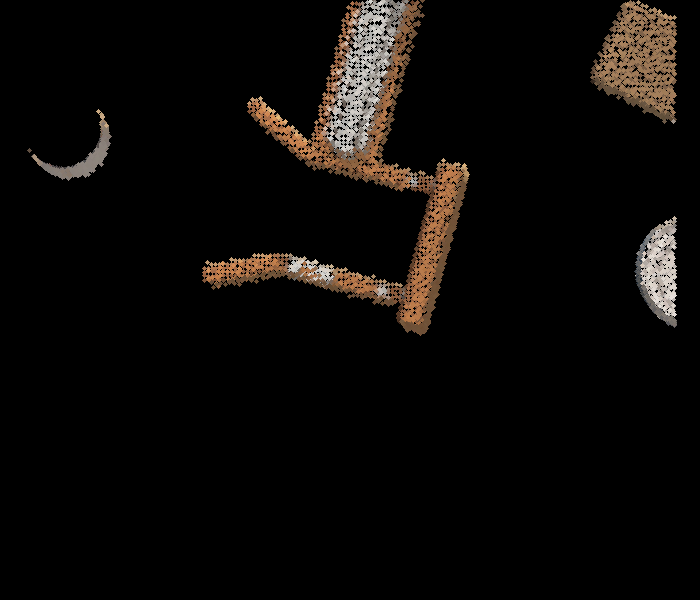

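View pics/crop.png

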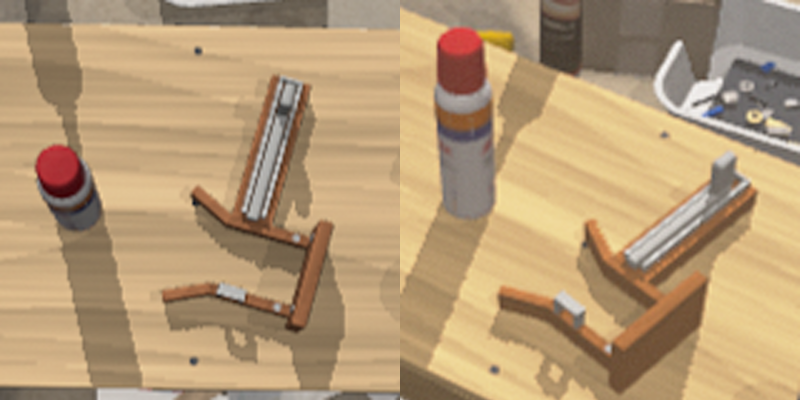

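The white can with the red cap, alone on the platform, is the target. The crop also shows the stall, the staple on the near wall and the drawn-back bolt grip. Next I'll fit exact poses and work out the approach.

```bash
cat >> h.py <<'E'
from scipy.optimize import least_squares
from scipy.spatial.transform import Rotation as Rn
def fitcan(p,g):
    p=p.reshape(-1,3)
    q=p[(np.hypot(p[:,0]-g[0],p[:,1]-g[1])<.05)&(p[:,2]>.105)&(p[:,2]<.23)]
    r=least_squares(lambda a:np.hypot(q[:,0]-a[0],q[:,1]-a[1])-.0265,g,loss="soft_l1",f_scale=.002)
    return r.x,len(q),np.median(abs(r.fun))
def goal(pos,R):   # shift and turn in tool axes from the present pose
    o=get_obs(); R0=Rn.from_quat(o["ee_rot"])
    return np.round(R0.inv().apply(np.array(pos)-o["position"]),4),np.round((R0.inv()*R).as_rotvec(),3)
E
python3 - <<'E'
from h import *
S=[]
for n in("top1","scene1"):
    c=dict(np.load(n+".npz")); P=pts(c); print(n,"can",fitcan(P,[.57,.055]))
    p=P.reshape(-1,3); p=p[(p[:,0]>.3)&(p[:,0]<.6)&(p[:,1]<.05)&(p[:,1]>-.24)]
    tb=p[abs(p[:,2]-.161)<.004,:2]; tw=p[abs(p[:,2]-.1145)<.004,:2]
    def loc(a,q):
        e=np.array([np.cos(a[2]),np.sin(a[2])]); d=q-a[:2]; return d@e, d@np.array([-e[1],e[0]])
    def f(a,full=False):
        x,y=loc(a,tw); m=(x>-60)&(x<.02)
        k=(x>-.06)&(x<.02)&(abs(abs(y)-.038)<.015)
        rw=np.where(k,abs(y)-.038,0)*1.0
        xb,yb=loc(a,tb); rx=np.maximum(0,abs(xb-a[3])-.0065)
        ry=np.maximum(0,abs(yb)-.056)
        if full: print(k.sum(),len(tb),np.std(rw[k]),xb.min(),xb.max(),yb.min(),yb.max())
        return np.r_[rw,rx,ry]
    e0=-np.pi/2-.25; a0=[.495+.034*.25,-.189+.034*.97,e0]
    # thickness unknown: back centre = 27+t/2 -> report with t=12
    g=lambda a,full=False:f(np.r_[a,.033],full)
    r=least_squares(g,a0,x_scale=[.01,.01,.1],loss="soft_l1",f_scale=.002,diff_step=1e-3); print(n,"home",r.x,np.degrees(r.x[2]),r.cost); g(r.x,True)
    S.append(r.x)
    e=np.array([np.cos(r.x[2]),np.sin(r.x[2])]); l=np.array([-e[1],e[0]])
    p=P.reshape(-1,3); d=p[:,:2]-r.x[:2]; x=d@e; y=d@l
    m=(abs(p[:,2]-.169)<.006)&(abs(x+.038)<.03)&(y>.1)&(y<.22); print("grip plate stall xy",m.sum(),x[m].mean(),y[m].mean(),x[m].min(),x[m].max())
    m=(abs(p[:,2]-.137)<.005)&(abs(x+.038)<.03)&(abs(y+.038)<.02); print("staple",m.sum(),x[m].mean(),y[m].mean())
    m=(abs(p[:,2]-.116)<.004)&(abs(y)<.06)&(x<.0)&(x>-.2); print("mouth xmin",x[m].min())
E
```

```text
top1 can (array([0.57358395, 0.05815435]), 191, np.float64(0.00018292965934348093))
top1 home [ 0.50457153 -0.15574409 -1.86965928] -107.12358564546119 0.0031746627636427055
253 257 0.0046697534962586865 -0.2038576137356086 0.040657904869871524 -0.05298747754142633 0.058193674546869606
grip plate stall xy 47 -0.046220551911263334 0.16963016909795042 -0.0527028385813799 -0.039789361483236044
staple 51 -0.03993443684328174 -0.03769819580105842
mouth xmin -0.1998236853772428
scene1 can (array([0.57100396, 0.05593896]), 617, np.float64(0.0009077121434840178))
scene1 home [ 0.50351501 -0.1561412  -1.81983006] -104.26858198079877 0.011690916096100188
225 239 0.004938042952117325 -0.20933898434482887 0.04404611922730858 -0.05769021798109558 0.05466857846675235
grip plate stall xy 33 -0.03403046891440262 0.1700189297541202 -0.04021032689840393 -0.026872745129595466
staple 55 -0.038307064453746244 -0.03726264981712709
mouth xmin -0.19963537466572218
```

```bash
python3 - <<'E'
from h import *
for n in("top1","scene1"):
    P=pts(dict(np.load(n+".npz"))).reshape(-1,3); P=P[(P[:,1]<.02)&(P[:,1]>-.24)]; z=P[:,2]
    def loc(a,q):
        e=np.array([np.cos(a[2]),np.sin(a[2])]); d=q[:,:2]-a[:2]; return d@e,d@[-e[1],e[0]]
    a=np.array([.504,-.156,-1.823])
    for it in range(4):
        x,y=loc(a,P)
        B=P[(abs(z-.161)<.003)&(abs(x-.033)<.02)&(abs(y)<.07)]
        W=P[(abs(z-.1145)<.003)&(x>-.055)&(x<.02)&(abs(abs(y)-.038)<.011)]
        G=P[(z>.150)&(z<.175)&(abs(x+.038)<.03)&(y>.13)&(y<.22)]
        S=P[(abs(z-.137)<.003)&(abs(x+.038)<.03)&(abs(y+.038)<.015)]
        def f(a):
            xw,yw=loc(a,W);xb,yb=loc(a,B);xg,_=loc(a,G);xs,ys=loc(a,S)
            return np.r_[abs(yw)-.038, np.maximum(0,abs(xb-.033)-.006), (xg+.038), 5*(xs.mean()+.038),5*(ys.mean()+.038),3*(yb.max()+yb.min())]
        r=least_squares(f,a,loss="soft_l1",f_scale=.003); a=r.x
    xg,yg=loc(a,G);xs,ys=loc(a,S);xb,yb=loc(a,B)
    print(n,a.round(4),np.degrees(a[2]).round(2),len(W),len(G),"plate",xg.mean(),np.percentile(yg,[2,98]),"staple",xs.mean(),ys.mean(),"back",xb.min(),xb.max(),yb.min(),yb.max())
h=np.array([.504,-.156])
E
```

```text
top1 [ 0.5066 -0.1545 -1.8341] -105.09 195 55 plate -0.03845179084801436 [0.15783416 0.18152391] staple -0.03973471187704284 -0.03788490895183456 back 0.025764681830438407 0.04162136196312942 -0.055572147025445134 0.05534514185768862
scene1 [ 0.503  -0.1577 -1.8429] -105.59 174 64 plate -0.038559535255102514 [0.15767819 0.1808419 ] staple -0.03896554238442363 -0.037752234264671 back 0.02586778035258408 0.0418638157081942 -0.05508793576118791 0.05534342973059997
```

```bash
cat >> h.py <<'E'
HOME=np.array([.505,-.156]); YAW=-1.8387
e=np.array([np.cos(YAW),np.sin(YAW)]); l=np.array([-e[1],e[0]])
def W(x,y,z): return np.r_[HOME+x*e+y*l,z]
def ori(a):   # tool tilted a from down, towards the push
    E3,L3=np.r_[e,0],np.r_[l,0]; zt=np.sin(a)*E3+np.array([0,0,-np.cos(a)])
    return Rn.from_matrix(np.stack([np.cross(L3,zt),L3,zt],1))
def inst(p): d=np.array(p[:2])-HOME; return np.round([d@e,d@l,p[2]],4)
E
python3 - <<'E'
from h import *
print(goal(W(-.40,.008,.22),ori(np.pi/4)), W(-.40,.008,.22), inst([.5723,.057,.1]))
E
```

```text
(array([-0.553 , -0.266 ,  0.0297]), array([ 0.63 , -0.602,  1.524])) [0.61859881 0.22761349 0.22      ] [-0.2232  0.0085  0.1   ]
```

Call:
move_arm(plan=[{"delta_pos":[-0.046,-0.022,0.002],"turn":[0.052,-0.05,0.127],"fingers":0.76},{"delta_pos":[-0.092,-0.044,0.005],"turn":[0.105,-0.1,0.254],"fingers":0.76},{"delta_pos":[-0.138,-0.066,0.007],"turn":[0.157,-0.15,0.381],"fingers":0.76},{"delta_pos":[-0.184,-0.089,0.01],"turn":[0.21,-0.2,0.508],"fingers":0.76},{"delta_pos":[-0.23,-0.111,0.012],"turn":[0.262,-0.25,0.635],"fingers":0.76},{"delta_pos":[-0.277,-0.133,0.015],"turn":[0.315,-0.3,0.762],"fingers":0.76},{"delta_pos":[-0.323,-0.155,0.017],"turn":[0.367,-0.35,0.889],"fingers":0.76},{"delta_pos":[-0.369,-0.177,0.02],"turn":[0.42,-0.4,1.016],"fingers":0.76},{"delta_pos":[-0.415,-0.2,0.022],"turn":[0.472,-0.45,1.143],"fingers":0.76},{"delta_pos":[-0.461,-0.222,0.025],"turn":[0.525,-0.5,1.27],"fingers":0.76},{"delta_pos":[-0.507,-0.244,0.027],"turn":[0.577,-0.55,1.397],"fingers":0.76},{"delta_pos":[-0.553,-0.266,0.03],"turn":[0.63,-0.602,1.524],"fingers":0.76}])

```text
clock: 1.6
position: [0.6195, 0.2274, 0.2196]
ee_rot: [0.735, 0.559, -0.304, 0.232]
ft_force: [0.3, 1.1, -0.0]
grip_width: 0.237
grasp_force: 0.0
```

```bash
python3 - <<'E'
from h import *
o=get_obs(); print(o["clock"],o["joint_pos"].round(2),o["position"],o["grip_width"],o["ft_force"],inst(o["position"]))
print(goal(W(-.40,.008,.22),ori(np.pi/4)))
print(goal(W(-.34,.008,.12),ori(np.pi/4)))
E
```

```text
1.6 [-0.87  0.89  0.49  0.97  0.2   1.89 -0.7 ] [0.61950296 0.22743314 0.21959011] 0.23652136101519572 [ 0.31805754  1.05250833 -0.0298958 ] [-0.4001  0.0089  0.2196]
(array([-0.0003, -0.0009, -0.0002]), array([-0.001, -0.   , -0.002]))
(array([ 0.0279, -0.0009,  0.1129]), array([-0.001, -0.   , -0.002]))
```

Call:
move_arm(plan=[{"delta_pos":[0.02,0,0.04],"turn":[0,0,0],"fingers":0.76},{"delta_pos":[0.026,0,0.08],"turn":[0,0,0],"fingers":0.76},{"delta_pos":[0.028,-0.001,0.113],"turn":[0,0,0],"fingers":0.76},{"delta_pos":[0.028,-0.001,0.113],"turn":[0,0,0],"fingers":0.76}])

```text
clock: 2.1
position: [0.6006, 0.1686, 0.1186]
ee_rot: [0.734, 0.56, -0.306, 0.231]
ft_force: [-0.3, 0.9, 1.2]
grip_width: 0.241
grasp_force: 0.0
```

```bash
python3 - <<'E'
from h import *
o=get_obs(); print(inst(o["position"]),o["ft_force"])
c=camera("scene"); t=camera("top"); P=pts(c); T=pts(t)
print(fitcan(P,[.57,.055]),fitcan(T,[.57,.055]))
a=c["color"][80:310,170:400]; b=t["color"][130:290,200:360]
cv2.imwrite("pics/s2.png",np.hstack([cv2.resize(a,(400,400),interpolation=2),cv2.resize(b,(400,400),interpolation=2)])[...,::-1])
# lowest gripper points near tips
for p in(P.reshape(-1,3),T.reshape(-1,3)):
    d=p[:,:2]-HOME; x=d@e;y=d@l; m=(x>-.37)&(x<-.27)&(abs(y-.008)<.05)&(p[:,2]>.10)&(p[:,2]<.25)
    print(m.sum(),x[m].max() if m.any() else None,np.percentile(y[m],[1,50,99]) if m.any() else None,p[m,2].min() if m.any() else None)
E
```

```text
[-0.3384  0.0062  0.1186] [-0.28349704  0.86201989  1.18926107]
(array([0.57115308, 0.05577732]), 621, np.float64(0.0008661881326490067)) (array([0.5734833 , 0.05812766]), 191, np.float64(0.00019228719932793542))
486 -0.3165082421518308 [-0.03975587  0.01337422  0.05426276] 0.10204457411775068
404 -0.3218888490739105 [-0.03969401  0.01800278  0.05451879] 0.10149827836704103
```

View pics/s2.png

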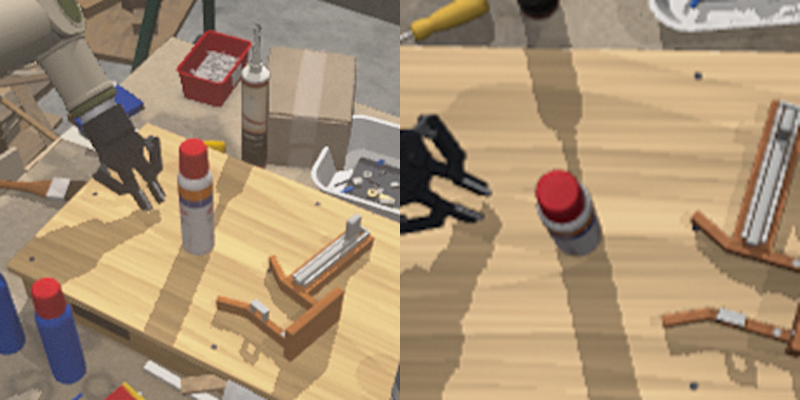

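The tilted fingers sit low behind the can, lined up with it, so I'll start pushing slowly.

Call:
move_arm(plan=[{"delta_pos":[-0.0085,0.002,0.0085],"turn":[0,0,0],"fingers":0.76},{"delta_pos":[-0.017,0.002,0.017],"turn":[0,0,0],"fingers":0.76},{"delta_pos":[-0.0255,0.002,0.0255],"turn":[0,0,0],"fingers":0.76},{"delta_pos":[-0.034,0.002,0.034],"turn":[0,0,0],"fingers":0.76},{"delta_pos":[-0.0395,0.002,0.0395],"turn":[0,0,0],"fingers":0.76},{"delta_pos":[-0.044,0.002,0.044],"turn":[0,0,0],"fingers":0.76},{"delta_pos":[-0.047,0.002,0.047],"turn":[0,0,0],"fingers":0.76},{"delta_pos":[-0.05,0.002,0.05],"turn":[0,0,0],"fingers":0.76},{"delta_pos":[-0.053,0.002,0.053],"turn":[0,0,0],"fingers":0.76},{"delta_pos":[-0.056,0.002,0.056],"turn":[0,0,0],"fingers":0.76},{"delta_pos":[-0.059,0.002,0.059],"turn":[0,0,0],"fingers":0.76},{"delta_pos":[-0.062,0.002,0.062],"turn":[0,0,0],"fingers":0.76}])

```text
clock: 3.7
position: [0.5805, 0.0852, 0.12]
ee_rot: [0.735, 0.561, -0.304, 0.231]
ft_force: [1.4, 1.8, 0.6]
grip_width: 0.24
grasp_force: 0.9
```

```bash
cat >> h.py <<'E'
def canstate():
    r=[]
    for n in("scene","top"):
        c=camera(n); p=pts(c).reshape(-1,3); k=c["color"].reshape(-1,3).astype(int)
        d=p[:,:2]-HOME; x=d@e; y=d@l
        m=(p[:,2]>.255)&(p[:,2]<.32)&(k[:,0]>90)&(k[:,1]<60)&(k[:,2]<70)&(abs(y)<.06)&(x>-.3)&(x<.08)
        q=p[m]; f=least_squares(lambda a:np.maximum(np.hypot(q[:,0]-a[0],q[:,1]-a[1])-.0225,0)+(a[0]-q[:,0].mean())*0,q[:,:2].mean(0)).x if m.sum()>5 else [0,0]
        g=fitcan(p,q[:,:2].mean(0)); print(n,"cap mean",inst(q.mean(0)),q[:,2].max().round(4),"body",inst([*g[0],0])[:2],g[1],round(g[2],4))
E
python3 - <<'E'
from h import *
o=get_obs(); print(inst(o["position"]),o["ft_force"],o["torque"]); canstate()
E
```

```text
[-0.2526  0.009   0.12  ] [1.37333624 1.75644437 0.58701153] [ 0.97075032 -0.22559055 -0.02547622]
scene cap mean [-0.1971 -0.0037  0.2817] 0.3018 body [-0.2084  0.0082] 664 0.0009
top cap mean [-0.2088  0.0077  0.2998] 0.3049 body [-0.2119  0.0089] 237 0.0014
```

Call:
move_arm(plan=[{"delta_pos":[-0.004,0,0.004],"turn":[0,0,0],"fingers":0.76},{"delta_pos":[-0.008,-0.0005,0.008],"turn":[0,0,0],"fingers":0.76},{"delta_pos":[-0.0125,-0.001,0.0125],"turn":[0,0,0],"fingers":0.76},{"delta_pos":[-0.017,-0.0015,0.017],"turn":[0,0,0],"fingers":0.76},{"delta_pos":[-0.0215,-0.002,0.0215],"turn":[0,0,0],"fingers":0.76},{"delta_pos":[-0.026,-0.0025,0.026],"turn":[0,0,0],"fingers":0.76},{"delta_pos":[-0.0305,-0.003,0.0305],"turn":[0,0,0],"fingers":0.76},{"delta_pos":[-0.035,-0.0035,0.035],"turn":[0,0,0],"fingers":0.76},{"delta_pos":[-0.0395,-0.004,0.0395],"turn":[0,0,0],"fingers":0.76},{"delta_pos":[-0.044,-0.0045,0.044],"turn":[0,0,0],"fingers":0.76},{"delta_pos":[-0.0485,-0.005,0.0485],"turn":[0,0,0],"fingers":0.76},{"delta_pos":[-0.053,-0.0055,0.053],"turn":[0,0,0],"fingers":0.76}])

```text
clock: 5.3
position: [0.5554, 0.0142, 0.1199]
ee_rot: [0.735, 0.561, -0.304, 0.231]
ft_force: [0.6, 2.0, 1.0]
grip_width: 0.239
grasp_force: 1.2
```

```bash
python3 - <<'E'
from h import *
o=get_obs(); print(inst(o["position"]),o["ft_force"],o["torque"]); canstate()
E
```

```text
[-0.1774  0.0035  0.1199] [0.63278707 2.02987816 1.0323148 ] [ 0.9661891  -0.27933714  0.01120731]
scene cap mean [-0.1224 -0.01    0.2805] 0.3014 body [-0.1332  0.0025] 676 0.0008
top cap mean [-0.134   0.0018  0.2997] 0.3042 body [-0.1394  0.003 ] 222 0.0035
```

Call:
move_arm(plan=[{"delta_pos":[-0.004,0,0.004],"turn":[0,0,0],"fingers":0.76},{"delta_pos":[-0.008,-0.0005,0.008],"turn":[0,0,0],"fingers":0.76},{"delta_pos":[-0.0125,-0.001,0.0125],"turn":[0,0,0],"fingers":0.76},{"delta_pos":[-0.017,-0.0015,0.017],"turn":[0,0,0],"fingers":0.76},{"delta_pos":[-0.0215,-0.002,0.0215],"turn":[0,0,0],"fingers":0.76},{"delta_pos":[-0.026,-0.0025,0.026],"turn":[0,0,0],"fingers":0.76},{"delta_pos":[-0.0305,-0.003,0.0305],"turn":[0,0,0],"fingers":0.76},{"delta_pos":[-0.035,-0.003,0.035],"turn":[0,0,0],"fingers":0.76},{"delta_pos":[-0.0395,-0.003,0.0395],"turn":[0,0,0],"fingers":0.76},{"delta_pos":[-0.044,-0.003,0.044],"turn":[0,0,0],"fingers":0.76},{"delta_pos":[-0.0485,-0.003,0.0485],"turn":[0,0,0],"fingers":0.76},{"delta_pos":[-0.053,-0.003,0.053],"turn":[0,0,0],"fingers":0.76}])

```text
clock: 6.9
position: [0.5327, -0.0574, 0.1198]
ee_rot: [0.735, 0.561, -0.304, 0.231]
ft_force: [1.4, 2.8, 1.2]
grip_width: 0.24
grasp_force: 1.4
```

```bash
python3 - <<'E'
from h import *
o=get_obs(); print(inst(o["position"]),o["ft_force"],o["torque"]); canstate()
c=camera("scene"); t=camera("top")
a=c["color"][120:310,210:400]; b=t["color"][170:290,260:380]
cv2.imwrite("pics/s3.png",np.hstack([cv2.resize(a,(400,400),interpolation=2),cv2.resize(b,(400,400),interpolation=2)])[...,::-1])
E
```

```text
[-0.1025  0.0006  0.1198] [1.37094909 2.80278978 1.16961365] [ 0.93395808 -0.28698598  0.01650172]
scene cap mean [-0.0485 -0.0133  0.2792] 0.3016 body [-0.0581 -0.0019] 884 0.0019
top cap mean [-0.0597 -0.001   0.2995] 0.3037 body [-0.0662 -0.0053] 357 0.0087
```

View pics/s3.png

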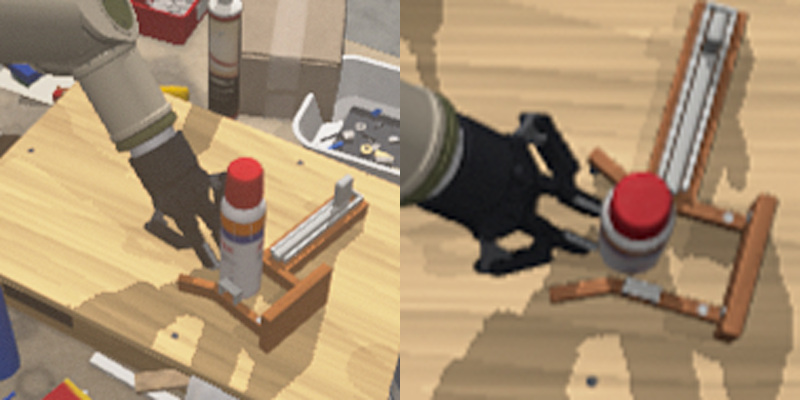

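The can is upright between the walls, about 58 mm from home, and the fingers are clear of the walls. Next I'll push most of that distance.

Call:
move_arm(plan=[{"delta_pos":[-0.0035,0,0.0035],"turn":[0,0,0],"fingers":0.76},{"delta_pos":[-0.007,0,0.007],"turn":[0,0,0],"fingers":0.76},{"delta_pos":[-0.0105,0,0.0105],"turn":[0,0,0],"fingers":0.76},{"delta_pos":[-0.014,0,0.014],"turn":[0,0,0],"fingers":0.76},{"delta_pos":[-0.0175,0,0.0175],"turn":[0,0,0],"fingers":0.76},{"delta_pos":[-0.021,0,0.021],"turn":[0,0,0],"fingers":0.76},{"delta_pos":[-0.0245,0,0.0245],"turn":[0,0,0],"fingers":0.76},{"delta_pos":[-0.028,0,0.028],"turn":[0,0,0],"fingers":0.76},{"delta_pos":[-0.031,0,0.031],"turn":[0,0,0],"fingers":0.76},{"delta_pos":[-0.034,0,0.034],"turn":[0,0,0],"fingers":0.76},{"delta_pos":[-0.036,0,0.036],"turn":[0,0,0],"fingers":0.76},{"delta_pos":[-0.037,0,0.037],"turn":[0,0,0],"fingers":0.76}])

```text
clock: 8.6
position: [0.5189, -0.1076, 0.1196]
ee_rot: [0.735, 0.561, -0.304, 0.231]
ft_force: [-0.0, 1.7, 0.0]
grip_width: 0.243
grasp_force: 0.7
```

```bash
python3 - <<'E'
from h import *
o=get_obs(); print(inst(o["position"]),o["ft_force"],o["torque"]); canstate()
E
```

```text
[-0.0504  0.0006  0.1196] [-0.04471123  1.71973639  0.04096089] [ 1.05878513 -0.27256381 -0.02554884]
scene cap mean [ 0.0019 -0.0151  0.2778] 0.3003 body [-0.0029 -0.0021] 1085 0.0049
top cap mean [-0.009  -0.0013  0.2994] 0.3057 body [-0.0033 -0.0046] 553 0.0105
```

Call:
move_arm(plan=[{"delta_pos":[-0.001,0,0.001],"turn":[0,0,0],"fingers":0.76},{"delta_pos":[-0.002,0,0.002],"turn":[0,0,0],"fingers":0.76},{"delta_pos":[-0.003,0,0.003],"turn":[0,0,0],"fingers":0.76},{"delta_pos":[-0.004,0,0.004],"turn":[0,0,0],"fingers":0.76},{"delta_pos":[-0.005,0,0.005],"turn":[0,0,0],"fingers":0.76}])

```text
clock: 9.32
position: [0.5172, -0.1141, 0.1196]
ee_rot: [0.735, 0.561, -0.303, 0.231]
ft_force: [0.8, 5.9, 1.1]
grip_width: 0.24
grasp_force: 2.7
```

Call:
move_arm(plan=[{"delta_pos":[-0.0005,0,0.0005],"turn":[0,0,0],"fingers":0.76},{"delta_pos":[-0.001,0,0.001],"turn":[0,0,0],"fingers":0.76},{"delta_pos":[-0.0015,0,0.0015],"turn":[0,0,0],"fingers":0.76}])

```text
clock: 9.7
position: [0.5173, -0.1145, 0.1195]
ee_rot: [0.735, 0.562, -0.302, 0.231]
ft_force: [0.6, 11.6, 2.4]
grip_width: 0.237
grasp_force: 5.2
```

Call:
move_arm(plan=[{"delta_pos":[0.003,0,-0.003],"turn":[0,0,0],"fingers":0.76},{"delta_pos":[0.01,0,-0.01],"turn":[0,0,0],"fingers":0.76},{"delta_pos":[0.025,0,-0.025],"turn":[0,0,0],"fingers":0.76},{"delta_pos":[0.05,0,-0.05],"turn":[0,0,0],"fingers":0.8},{"delta_pos":[0.065,0,-0.1],"turn":[0,0,0],"fingers":0.9},{"delta_pos":[0.065,0,-0.15],"turn":[0,0,0],"fingers":1},{"delta_pos":[0.05,0,-0.2],"turn":[0,0,0],"fingers":1},{"delta_pos":[0.02,0,-0.24],"turn":[0,0,0],"fingers":1},{"delta_pos":[-0.01,0,-0.27],"turn":[0,0,0],"fingers":1},{"delta_pos":[-0.01,0,-0.27],"turn":[0,0,0],"fingers":1}])

```text
clock: 10.95
position: [0.5661, 0.0619, 0.3209]
ee_rot: [0.736, 0.561, -0.301, 0.232]
ft_force: [-0.1, -0.2, -0.7]
grip_width: -0.001
grasp_force: 0.0
```

```bash
python3 - <<'E'
from h import *
o=get_obs(); print(o["clock"],inst(o["position"]),o["position"],o["ft_force"],o["joint_pos"].round(2)); canstate()
for z in(.34,):
  print(goal(W(-.20,.225,z),ori(0)),goal(W(-.038,.225,z),ori(0)))
E
```

```text
10.95 [-0.2263  0.0012  0.3209] [0.56608528 0.06194833 0.32087411] [-0.0974318  -0.19664511 -0.71790039] [-0.89  0.53  0.59  1.34  0.37  1.79 -0.56]
scene cap mean [-0.0018 -0.0163  0.2727] 0.2977 body [ 0.0027 -0.0021] 947 0.004
top cap mean [-0.0029 -0.001   0.2996] 0.3054 body [ 0.0051 -0.0062] 449 0.0072
(array([-0.0346,  0.2247,  0.0025]), array([-0.   ,  0.783,  0.002])) (array([-0.1494,  0.2244,  0.1167]), array([-0.   ,  0.783,  0.002]))
```

The can is home and upright. I'll turn the tool vertical, move round to the far side of the bolt grip, then come down.

Call:
move_arm(plan=[{"delta_pos":[-0.008,0.045,0.001],"turn":[0,0.157,0],"fingers":1},{"delta_pos":[-0.015,0.09,0.001],"turn":[0,0.313,0],"fingers":1},{"delta_pos":[-0.022,0.135,0.002],"turn":[0,0.47,0],"fingers":1},{"delta_pos":[-0.029,0.18,0.002],"turn":[0,0.626,0],"fingers":1},{"delta_pos":[-0.035,0.2245,0.0025],"turn":[0,0.783,0.002],"fingers":1},{"delta_pos":[-0.064,0.2245,0.031],"turn":[0,0.783,0.002],"fingers":1},{"delta_pos":[-0.093,0.2245,0.06],"turn":[0,0.783,0.002],"fingers":1},{"delta_pos":[-0.121,0.2245,0.088],"turn":[0,0.783,0.002],"fingers":1},{"delta_pos":[-0.1495,0.2245,0.117],"turn":[0,0.783,0.002],"fingers":1},{"delta_pos":[-0.1495,0.2245,0.117],"turn":[0,0.783,0.002],"fingers":1},{"delta_pos":[-0.1495,0.2245,0.117],"turn":[0,0.783,0.002],"fingers":1}])

```text
clock: 12.42
position: [0.7321, -0.1793, 0.339]
ee_rot: [0.795, 0.606, -0.0, -0.001]
ft_force: [0.1, 0.2, 0.2]
grip_width: -0.005
grasp_force: 0.0
```

```bash
python3 - <<'E'
from h import *
o=get_obs(); print(o["clock"],inst(o["position"]),o["ft_force"],o["joint_pos"].round(2))
print(goal(W(-.038,.225,.156),ori(0)))
c=camera("scene"); t=camera("top")
a=c["color"][90:290,250:450]; b=t["color"][120:290,280:450]
cv2.imwrite("pics/s4.png",np.hstack([cv2.resize(a,(400,400),interpolation=2),cv2.resize(b,(400,400),interpolation=2)])[...,::-1])
E
```

```text
12.425 [-0.0377  0.2251  0.339 ] [0.06294433 0.21661655 0.18358233] [-0.05  0.66  0.49  0.87 -0.29  1.66  0.05]
(array([0.0003, 0.0002, 0.183 ]), array([-0.002, -0.   , -0.001]))
```

View pics/s4.png

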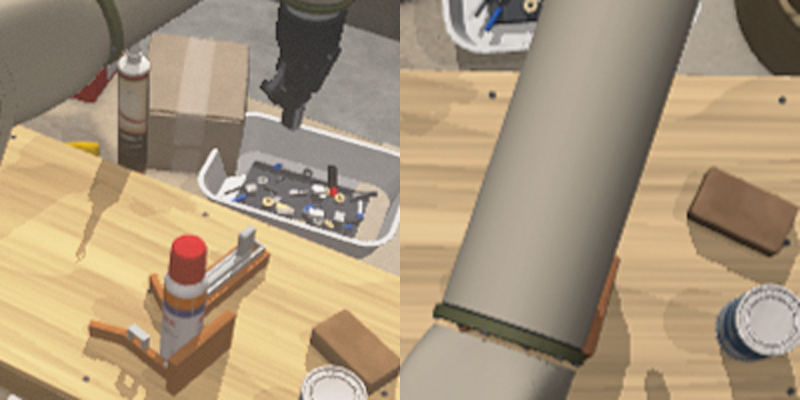

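The can stands home against the back, and the hand is above and beyond the bolt grip. The forearm lies over the can, so I'll check its clearance before lowering.

```bash
python3 - <<'E'
from h import *
t=camera("top"); P=pts(t).reshape(-1,3); p=P[(P[:,2]>.4)]
d=p[:,:2]-HOME; x=d@e;y=d@l
for y0 in np.arange(-.15,.3,.03):
    m=(abs(y-y0)<.006)&(abs(x)<.2)
    if m.sum()>5: print(round(y0,2),"x",x[m].min().round(3),x[m].max().round(3),"ztop",p[m,2].max().round(3))
c=camera("scene"); Q=pts(c).reshape(-1,3); q=Q[(Q[:,2]>.32)]
d=q[:,:2]-HOME; x=d@e;y=d@l
for y0 in np.arange(-.15,.3,.03):
    m=(abs(y-y0)<.006)&(abs(x)<.2)
    if m.sum()>5: print("scene",round(y0,2),"x",x[m].min().round(3),x[m].max().round(3),"z",q[m,2].min().round(3),q[m,2].max().round(3))
E
```

```text
-0.15 x -0.114 -0.01 ztop 0.683
-0.12 x -0.104 -0.007 ztop 0.685
-0.09 x -0.1 -0.007 ztop 0.684
-0.06 x -0.099 -0.006 ztop 0.686
-0.03 x -0.098 -0.004 ztop 0.689
0.0 x -0.097 -0.003 ztop 0.692
0.03 x -0.095 -0.002 ztop 0.696
0.06 x -0.094 -0.0 ztop 0.697
0.09 x -0.092 0.001 ztop 0.7
0.12 x -0.091 0.003 ztop 0.703
0.15 x -0.09 0.004 ztop 0.705
0.18 x -0.089 0.006 ztop 0.709
0.21 x -0.09 0.01 ztop 0.715
0.24 x -0.088 0.011 ztop 0.714
0.27 x -0.073 -0.008 ztop 0.697
scene -0.15 x -0.1 -0.007 z 0.595 0.681
scene -0.12 x -0.081 -0.003 z 0.608 0.682
scene -0.09 x -0.078 -0.002 z 0.605 0.682
scene -0.06 x -0.081 -0.002 z 0.607 0.685
scene -0.03 x -0.074 -0.001 z 0.612 0.688
scene 0.0 x -0.078 0.001 z 0.608 0.69
scene 0.03 x -0.075 0.002 z 0.616 0.695
scene 0.06 x -0.071 0.003 z 0.62 0.696
scene 0.09 x -0.07 0.005 z 0.621 0.698
scene 0.12 x -0.069 0.006 z 0.626 0.701
scene 0.15 x -0.087 0.009 z 0.622 0.705
scene 0.18 x -0.054 0.012 z 0.377 0.71
scene 0.21 x -0.077 0.015 z 0.326 0.71
scene 0.24 x -0.029 0.016 z 0.344 0.703
scene 0.27 x -0.032 0.013 z 0.382 0.683
```

Call:
move_arm(plan=[{"delta_pos":[0,0,0.04],"turn":[0,0,0],"fingers":1},{"delta_pos":[0,0,0.08],"turn":[0,0,0],"fingers":1},{"delta_pos":[0,0,0.12],"turn":[0,0,0],"fingers":1},{"delta_pos":[0,0,0.155],"turn":[0,0,0],"fingers":1},{"delta_pos":[0,0,0.183],"turn":[0,0,0],"fingers":1},{"delta_pos":[0,0,0.183],"turn":[0,0,0],"fingers":1}])

```text
clock: 13.38
position: [0.7309, -0.1792, 0.1549]
ee_rot: [0.795, 0.606, -0.001, -0.002]
ft_force: [-0.6, 0.1, 0.3]
grip_width: 0.004
grasp_force: 0.0
```

```bash
python3 - <<'E'
from h import *
o=get_obs(); print(o["clock"],inst(o["position"]),o["ft_force"],o["joint_pos"].round(2))
c=camera("scene"); a=c["color"][120:290,280:450]
cv2.imwrite("pics/s5.png",cv2.resize(a,(560,560),interpolation=2)[...,::-1])
E
```

```text
13.375 [-0.0374  0.224   0.1549] [-0.63315062  0.09129345  0.3246161 ] [-0.09  0.71  0.45  1.19 -0.3   1.31  0.08]
```

View pics/s5.png

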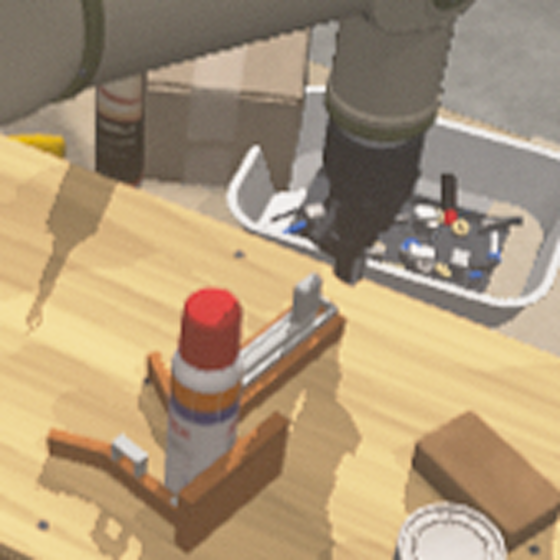

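The fingertip at (345,272) is just beyond the grip plate at (307,295) and in line with the channel, so I can push the bolt across.

Call:
move_arm(plan=[{"delta_pos":[0,-0.006,0],"turn":[0,0,0],"fingers":1},{"delta_pos":[0,-0.012,0],"turn":[0,0,0],"fingers":1},{"delta_pos":[0,-0.02,0],"turn":[0,0,0],"fingers":1},{"delta_pos":[0,-0.028,0],"turn":[0,0,0],"fingers":1},{"delta_pos":[0,-0.036,0],"turn":[0,0,0],"fingers":1},{"delta_pos":[0,-0.044,0],"turn":[0,0,0],"fingers":1},{"delta_pos":[0,-0.052,0],"turn":[0,0,0],"fingers":1},{"delta_pos":[0,-0.06,0],"turn":[0,0,0],"fingers":1},{"delta_pos":[0,-0.068,0],"turn":[0,0,0],"fingers":1},{"delta_pos":[0,-0.076,0],"turn":[0,0,0],"fingers":1}])

```text
clock: 14.68
position: [0.6581, -0.1603, 0.1576]
ee_rot: [0.796, 0.606, -0.0, 0.0]
ft_force: [0.7, -1.9, 1.8]
grip_width: 0.002
grasp_force: 1.2
```

```bash
python3 - <<'E'
from h import *
o=get_obs(); print(o["clock"],inst(o["position"]),o["ft_force"],o["ft_force"][:2]@l); canstate()
E
```

```text
14.675 [-0.0364  0.1488  0.1576] [ 0.65242024 -1.92791072  1.81415361] 1.1394852243992712
scene cap mean [ 0.01   -0.0112  0.2789] 0.2981 body [ 0.0102 -0.0029] 1046 0.0082
top cap mean [0.0157 0.0007 0.2993] 0.3027 body [0.0148 0.    ] 226 0.0087
```

Call:
move_arm(plan=[{"delta_pos":[0,-0.006,0],"turn":[0,0,0],"fingers":1},{"delta_pos":[0,-0.012,0],"turn":[0,0,0],"fingers":1},{"delta_pos":[0,-0.018,0],"turn":[0,0,0],"fingers":1},{"delta_pos":[0,-0.023,0],"turn":[0,0,0],"fingers":1},{"delta_pos":[0,-0.027,0],"turn":[0,0,0],"fingers":1},{"delta_pos":[0,-0.03,0],"turn":[0,0,0],"fingers":1},{"delta_pos":[0,-0.032,0],"turn":[0,0,0],"fingers":1}])

```text
clock: 15.65
position: [0.6276, -0.1518, 0.1575]
ee_rot: [0.796, 0.606, -0.0, 0.0]
ft_force: [1.8, -0.8, -1.2]
grip_width: 0.001
grasp_force: 1.0
```

```bash
python3 - <<'E'
from h import *
o=get_obs(); print(o["clock"],inst(o["position"]),o["ft_force"],o["ft_force"][:2]@l)
c=camera("scene"); a=c["color"][120:290,280:450]
cv2.imwrite("pics/s6.png",cv2.resize(a,(560,560),interpolation=2)[...,::-1])
E
```

```text
15.65 [-0.0365  0.1171  0.1575] [ 1.81877752 -0.79355475 -1.24703525] 1.963960223910782
```

View pics/s6.png

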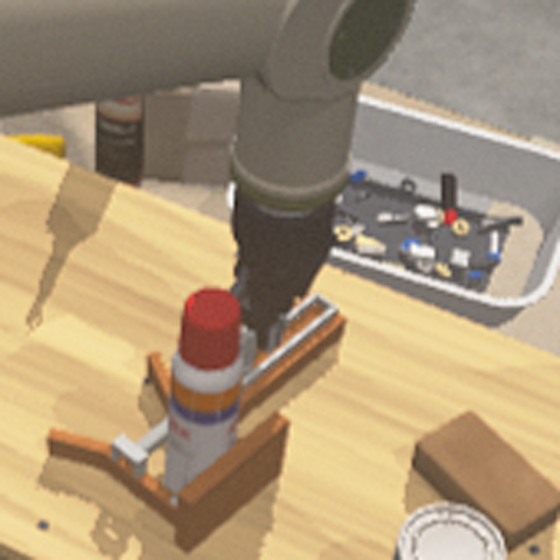

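The bar is now across behind the can and at the staple (130,450). I'll push gently until it meets the stop.

Call:
move_arm(plan=[{"delta_pos":[0,-0.0015,0],"turn":[0,0,0],"fingers":1},{"delta_pos":[0,-0.003,0],"turn":[0,0,0],"fingers":1},{"delta_pos":[0,-0.0045,0],"turn":[0,0,0],"fingers":1},{"delta_pos":[0,-0.006,0],"turn":[0,0,0],"fingers":1}])

```text
clock: 16.2
position: [0.6227, -0.1505, 0.1576]
ee_rot: [0.796, 0.606, 0.001, 0.001]
ft_force: [10.5, -2.9, -7.7]
grip_width: -0.002
grasp_force: 5.8
```

Call:
move_arm(plan=[{"delta_pos":[0,-0.001,0],"turn":[0,0,0],"fingers":1},{"delta_pos":[0,-0.002,0],"turn":[0,0,0],"fingers":1},{"delta_pos":[0,-0.003,0],"turn":[0,0,0],"fingers":1}])

```text
clock: 16.58
position: [0.6225, -0.1504, 0.1578]
ee_rot: [0.796, 0.606, 0.002, 0.004]
ft_force: [26.8, -6.6, -16.0]
grip_width: -0.002
grasp_force: 13.2
```

The force rose to 27 N with no further travel, so the bolt is at its stop. I'll back off and rise clear.

Call:
move_arm(plan=[{"delta_pos":[0,0.006,0],"turn":[0,0,0],"fingers":1},{"delta_pos":[0,0.03,0],"turn":[0,0,0],"fingers":1},{"delta_pos":[0,0.06,0],"turn":[0,0,0],"fingers":1},{"delta_pos":[0,0.1,-0.03],"turn":[0,0,0],"fingers":1},{"delta_pos":[0,0.12,-0.08],"turn":[0,0,0],"fingers":1},{"delta_pos":[0.03,0.12,-0.13],"turn":[0,0,0],"fingers":1},{"delta_pos":[0.07,0.12,-0.18],"turn":[0,0,0],"fingers":1},{"delta_pos":[0.13,0.1,-0.2],"turn":[0,0,0],"fingers":1},{"delta_pos":[0.19,0.08,-0.2],"turn":[0,0,0],"fingers":1},{"delta_pos":[0.25,0.06,-0.2],"turn":[0,0,0],"fingers":1},{"delta_pos":[0.25,0.06,-0.2],"turn":[0,0,0],"fingers":1}])

```text
clock: 17.95
position: [0.7426, 0.0827, 0.3569]
ee_rot: [0.793, 0.609, 0.0, -0.001]
ft_force: [0.4, -0.4, -0.1]
grip_width: -0.002
grasp_force: 0.0
```

```bash
python3 - <<'E'
from h import *
o=get_obs(); print(o["clock"],inst(o["position"]),o["ft_force"]); canstate()
c=camera("scene"); t=camera("top")
for n,q in(("s",c),("t",t)):
    p=pts(q).reshape(-1,3); d=p[:,:2]-HOME; x=d@e;y=d@l
    m=(p[:,2]>.150)&(p[:,2]<.175)&(abs(x+.038)<.015)&(y>.05)&(y<.15); print(n,m.sum(),np.percentile(y[m],[2,98]) if m.any() else 0)
a=c["color"][150:320,280:450]; b=t["color"][160:290,290:420]
cv2.imwrite("pics/s7.png",np.hstack([cv2.resize(a,(400,400),interpolation=2),cv2.resize(b,(400,400),interpolation=2)])[...,::-1])
E
```

```text
17.95 [-0.293   0.1659  0.3569] [ 0.36812104 -0.41780639 -0.08964339]
scene cap mean [ 0.0041 -0.0141  0.2745] 0.2972 body [ 0.004  -0.0024] 1064 0.006
top cap mean [-0.0029 -0.0011  0.2995] 0.3046 body [-0.0004 -0.004 ] 555 0.0108
s 30 [0.07952408 0.09553329]
t 55 [0.0732463  0.09717115]
```

View pics/s7.png

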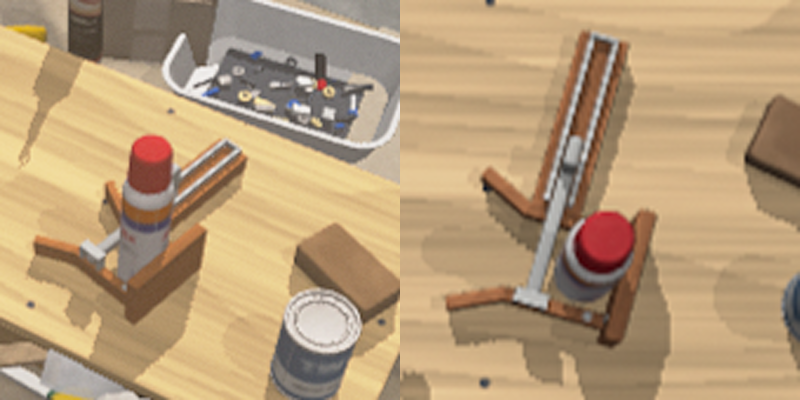

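The can stands against the back stop. The bolt is under the staple with its grip plate centred at about y = 85 mm, which is the fully-across position, and the tin and block have not moved.

```bash
python3 -c "from workcell import hand_in; print(hand_in())"
```

```text
the job is handed in; nothing more can be done
None
```

The job is handed in: the spray can stands upright against the back of its stall, the bolt is fully across under the staple, and the stain tin and sanding block were not touched.

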